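# Check the paint thickness inside the red ring

### The arm

A 6-joint arm with a two-finger parallel gripper is mounted at the origin on a cart in front of the work surface, level with it; the furniture and walls round the work are solid. World frame = base frame: x ahead of the robot, y to its left, z up, the work surface at z = 0. Lengths are in mm, angles in degrees, forces in N, time in s.
With the tool pointing down it reaches from about 300 to 850 mm from the base axis. Payload 4.2 kg.
Tool frame: the origin (TCP) lies at the very end of the fingers, on their centre line; the grasp point (between the pads) lies 19 mm behind it (env.grasp_offset is the distance from the TCP to the grasp point, in mm); z points along the fingers, y is the line along which they close (so a half turn about z gives the same grasp; the last joint's range is limited). The gripper opens to 91 mm and grips with 3 to 60 N. Pads are 32 mm wide; open, the fingers measure 118 mm over their backs; the gripper's body (76 mm by 178 mm) begins 60 mm behind the grasp point.
Start: joints at [72.422, 18.312, 89.639, -0, 72.044, -1.146], TCP at [162.662, 551.533, 174.876] pointing down, gripper open.
Joint ranges: [-177.97, 177.97], [-48.28, 115.42], [12.27, 149.76], [-77.06, 257.06], [2.81, 150.46], [-146.56, 146.56]. Speed limits (degrees/s): [147.25, 147.25, 180, 180, 180, 180].

### API

Orientations are given as [roll, pitch, yaw] about the fixed x, y, z axes, in that order (R = Rz(yaw) Ry(pitch) Rx(roll)).
In Python, from workcell import env gives the robot as it stands. The module is installed in compiled form; this text tells all that it offers.
- The arm moves only by the tool send_rows, never from a script. Its argument "motion" is a list of rows, each an object of numbers: "tx", "ty", "tz": the shift along the tool's x, y, z in units of 500 mm (1.0 is 500 mm); "rx", "ry", "rz": the turn, a rotation vector about the tool's x, y, z in units of 30 degrees (1.0 is 30 degrees); "gripper": the closure, from -1 (fully open) to 1 (shut). In form: [{"tx": .., "ty": .., "tz": .., "rx": .., "ry": .., "rz": .., "gripper": ..}, ...]. A call has 1 to 12 rows; each row shifts and turns the commanded pose from where the row before left it, along the tool's axes as they then stand; what a row does not reach is not made up. A row lasts 1/8 s, in which the tool goes at most 62.5 mm and 10.7 degrees, less where a joint would pass 70% of its speed; a pose out of reach is approached as far as the arm can. A call with a number of a shift or a turn outside -1 to 1 is refused whole. A call with a gripper value outside its range is refused whole. The fingers move at their own pace and stop on an object; "grip_force" is the grip in N (left out, the last holds). Time passes only in rows, so rows that do not move let the fingers close. It gives the time, the measured TCP pose, the force, the opening and the grip force at its end, in the units of the state.
- env.state(): the state, without advancing time (a new reading comes with each control period).
- env.grab_frame(name): name is "side" or "top"; returns a dict with "frame" (400x640x3 uint8, red, green, blue), "vertical_fov" (degrees; the focal length in pixels is half the picture's height over the tangent of half this angle, whatever the lens; pixels are square), "cx", "cy" (the principal point, pixels), "rvec" (rotation vector, rad) and "tvec" (3), from world to camera coordinates, as OpenCV has them. Camera axes: x right, y down, z forward; pixel columns grow to the right and rows downward; lengths in mm; the calibration is good to about 2 mm. A picture is of the moment at which its call begins. There is no depth.
- env.job_done(): hands the job in; it is judged then, once.
The state is a dict: "time_s": time; "qpos": joint angles; "qvel": joint speeds; "effort": joint torques, N m; "ee_pos": TCP position; "ee_rot": TCP orientation; "force": force on the tool from outside, world axes, zero at the start; "torque": the same for the moment, N m; "gripper_width": finger opening in mm; "gripper_force": force on a finger pad.
Only numpy, scipy, OpenCV 4.12 (cv2) and the standard library are available. Lean on these libraries where they do the work, as an engineer would, in place of code of your own. Each camera call takes 0.05 s, during which the arm holds its last target. There are 200 camera calls.

### The job

Lift the orange paint-thickness probe out of its grey stand and zero it: hold it upright with its spring tip pressed gently on the middle of the bare steel disc for about a second. Then press it gently on the sloping green cover, inside the red ring and square to the painted face, with the spring tip pushed about half-way in, and finish like that, still gripping the probe and keeping it pressed there. Leave the cover's tilt and all other things as they are.

Things in the scene. Friction and masses are not known exactly. Their poses are not given: they have to be found in the camera images.
- probe_grip (a point): Centre of the grip of the loose orange probe, which stands upright in its stand (0.1 to 0.2 kg). The grip is 24 x 24 mm square, 68 mm long (34 mm above and below this point, plus a 3 mm button on top); x and y are square to its flats, z points up the probe, away from its tip. 45 mm below this point is the underside of a black collar, 36 mm across, 6 mm thick, that rests on the stand.
- probe_tip (a point): Lowest point of the probe's rounded steel spring tip (9 mm across), on its axis, 91 mm below probe_grip with the spring free, 79 mm fully pressed; z points up the probe. The tip stands out of a steel nose, 18 mm across, 30 mm long under the collar; both hang in the stand's pocket: lift straight up by 60 mm to clear it.
- plunger (a joint): How far the spring tip is pushed into the nose: 0 free, 0.012 m fully in. The spring starts at about 1 N and needs about 0.35 N per mm more: about 3 N at half-way (0.006), 5 N fully in.
- probe_stand: Fixed grey block, 70 x 70 x 55 mm high on an 84 mm rubber foot, with a 25 mm square pocket 51 mm deep from the top; origin at the centre of its underside on the worktop.
- zero_top (a point): Centre of the level top of the fixed bare steel zero disc, 50 mm across, 12 mm above the worktop, in a low black ring.
- cover_stand: Fixed dark steel tilting stand, base 150 x 176 mm, two cheeks 104 mm high, carrying a table with the green painted machine cover (112 x 126 mm). Origin at the centre of the underside on the worktop; its -x side roughly faces the robot. The table's tilt axis is along its y, 82 mm up.
- tilt_table (a joint): Tilt of the table and cover: 0 level; as it grows (0.12 to 0.35 rad) the edge on the stand's -x side, toward the robot, goes down. Stiff: stays as it is under gentle pushes.
- red_spot (a point): The marked spot: centre of the red ring (22 mm inside, 30 mm outside diameter) on the painted face of the green cover. z is the outward normal of the sloping face, y points along the tilt axis, x up the slope.
- yellow_spot (a point): Centre of the other ring, yellow, same size, on the same face, 52 mm from the red one. Not to be used.
- tape: Bystander: tape measure, 37 x 81 x 62 mm, standing on the worktop; origin at the centre of its underside.
- marker: Bystander: white marker pen with blue cap, 15 x 120 x 16 mm, lying on the worktop; origin at the centre of its underside.
- carton: Bystander: small black carton, 46 x 66 x 31 mm, on the worktop; origin at the centre of its underside.
Not all that is in view belongs to the job. Of the things that look like the part that bears probe_grip, the middle-sized one is meant.

How it is judged (in metres and radians):
On the way, in this order (a step that is already met when the one before it is completed fails the run):
1. the gripped probe is lifted clear of its stand (height (world z) of probe_tip above 0.056 m and contact force between the fingers and probe above 1 N), for 0.1 s.
2. the probe is zeroed: upright within 0.16 rad, spring tip pressed at least 1.5 mm in, within 18 mm of the middle of the steel disc, for 0.6 s (distance between probe_tip and zero_top below 0.018 m and angle between probe_tip's own z axis and vertical below 0.16 rad and contact force between probe and zero_disc above 0.8 N and value of joint plunger above 0.0015 m), for 0.6 s.
At the end, for the whole second after the job is handed in: The probe is held still in the gripper with its tip inside the red ring (within 11 mm of its centre), its axis within 0.14 rad (8 degrees) of square to the painted face, its spring tip 2.5 to 9.8 mm in (of 12), pressing with 1 to 8 N; the cover has kept its tilt (spot within 5 mm of its start) (distance between probe_tip and red_spot below 0.011 m and angle between the z axis of probe_tip and the z axis of red_spot, either way round below 0.14 rad and value of joint plunger between 0.0025 and 0.0098 m and contact force between probe and cover_stand between 1 and 8 N and contact force between the fingers and probe above 1 N and linear speed of probe below 0.02 m/s and distance of red_spot from where it was at the start of the episode below 0.005 m); the arm keeps its last pose, push and grip.
It fails at once if the probe is pressed hard (over 18 N) on the cover or the zero disc (contact force between probe and cover_stand above 18 N or contact force between probe and zero_disc above 18 N).
It fails at once if the cover's tilt is changed (distance of red_spot from where it was at the start of the episode above 0.01 m).
It fails at once if a bystander is pushed more than 20 mm (distance of any of tape, marker, carton from where it was at the start of the episode above 0.02 m).
It also fails if it takes over 51 s, if anything falls off the work surface, if the arm or the gripper's body presses on something with over 40 N, if the wrist force passes 120 N, or if a joint passes its speed limit or range.

## Working session

There is one attempt and no reset: what is moved stays moved. The work goes in short steps, Python scripts to look and compute and a tool call to move; the robot and the scene stay as the last step left them, time stands still between calls to the robot, and variables do not carry over. Pictures are saved under pics/ and viewed, at most 12 in all, crops included, and the job is handed in when it is done.

Besides the shell and the picture viewer there is one more tool, called after "Emit:" by a JSON object that holds its "op" and its "data". send_rows: Moves the arm, as the interface text tells. Shifts and turns lie within -1 to 1; 1 stands for 500 mm of shift or 30 degrees of turn. Its arguments: {"type":"object","properties":{"motion":{"type":"array"},"grip_force":{"type":"number"}},"required":["motion"]}

```bash
mkdir -p pics; cat > h.py <<'E'
import numpy as np, cv2, pickle
from workcell import env
def grab(n):
    f=env.grab_frame(n); pickle.dump(f,open(f'{n}.pkl','wb')); return f
def load(n): return pickle.load(open(f'{n}.pkl','rb'))
def KRT(f):
    fl=200/np.tan(np.radians(f['vertical_fov'])/2)
    K=np.array([[fl,0,f['cx']],[0,fl,f['cy']],[0,0,1]]); R=cv2.Rodrigues(np.array(f['rvec'],float))[0]
    return K,R,np.array(f['tvec'],float).ravel()
def ray(f,u,v):
    K,R,t=KRT(f); d=R.T@np.linalg.inv(K)@[u,v,1]; return -R.T@t,d/np.linalg.norm(d)
def onz(f,u,v,z):
    c,d=ray(f,u,v); return c+d*(z-c[2])/d[2]
def tri(f1,p1,f2,p2):
    c1,d1=ray(f1,*p1); c2,d2=ray(f2,*p2)
    s=np.linalg.lstsq(np.c_[d1,-d2],c2-c1,rcond=None)[0]
    a,b=c1+s[0]*d1,c2+s[1]*d2; return (a+b)/2,np.linalg.norm(a-b)
def proj(f,P):
    K,R,t=KRT(f); q=K@(R@np.asarray(P,float)+t); return q[:2]/q[2]
E
python3 - <<'E'
from h import *
for n in ('side','top'):
    f=grab(n); cv2.imwrite(f'pics/{n}0.png',f['frame'][:,:,::-1]); print(n,f['vertical_fov'],f['cx'],f['cy'],ray(f,320,200))
print(env.state(), env.grasp_offset)
E
```

```text
side 45.29795413866494 322.3229056761615 193.33269113223508 (array([  243.54715979, -1264.60792116,   698.43243844]), array([ 0.22272252,  0.86651383, -0.44670848]))
top 50.484048307144775 323.8703343687918 201.89870401493582 (array([ 451.44758715,   -9.983164  , 1304.45939101]), array([ 0.08260633,  0.01164807, -0.99651418]))
{'time_s': 0.1, 'qpos': array([ 7.24206654e+01,  1.83480807e+01,  8.96990508e+01, -9.81994879e-04,
        7.20455952e+01, -1.14551034e+00]), 'qvel': array([ 0.02096492, -0.01196662, -0.10763838,  0.13955131, -0.07219483,
       -0.03006561]), 'effort': array([ 1.83320168e-03, -4.13330948e+01, -2.32511079e+01,  7.29749235e-02,
        4.22005286e-02, -2.58833126e-05]), 'ee_pos': array([162.5155286 , 551.01165737, 174.10586771]), 'ee_rot': array([-1.79907273e+02, -9.20257224e-04,  1.63566478e+02]), 'force': array([0.45297953, 0.62701836, 0.33841046]), 'torque': array([0.01204867, 0.06359857, 0.00593313]), 'gripper_force': 0.0, 'gripper_width': 91.18647248898655} 18.8
```

View pics/side0.png

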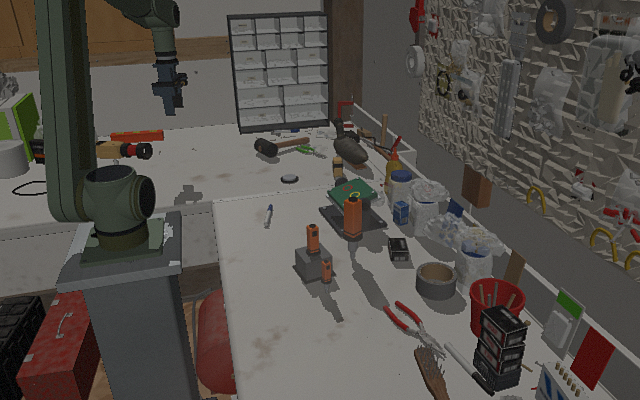

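View pics/top0.png

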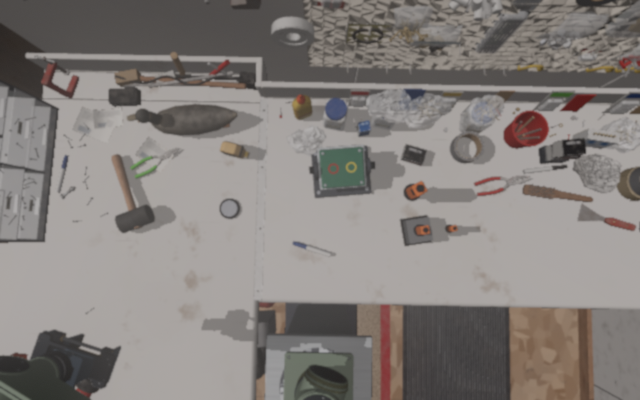

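The side view shows the middle-sized probe in its stand at about (313,237), with the large probe at (353,215) and the small one at (326,270). In the top view the stand is at (418,230), the cover rings are at (334,168) red and (351,168) yellow, and the disc is at (230,208). I'll zoom in on these.

```bash
python3 - <<'E'
from h import *
t=load('top')['frame'][:,:,::-1]; s=load('side')['frame'][:,:,::-1]
def c(i,u,v,w,h,W,H): return cv2.resize(i[v:v+h,u:u+w],(W,H),interpolation=cv2.INTER_CUBIC)
a=np.hstack([c(t,390,200,80,60,400,300),c(t,302,140,80,60,400,300)])
b=np.hstack([c(s,285,210,80,80,300,300),c(s,310,165,80,80,300,300),c(t,210,188,40,60,200,300)])
im=np.clip(np.vstack([a,b]).astype(float)*1.4,0,255); cv2.imwrite('pics/z.png',im)
E
```

```text
[ WARN:0@0.444] global loadsave.cpp:1063 imwrite_ Unsupported depth image for selected encoder is fallbacked to CV_8U.
```

View pics/z.png

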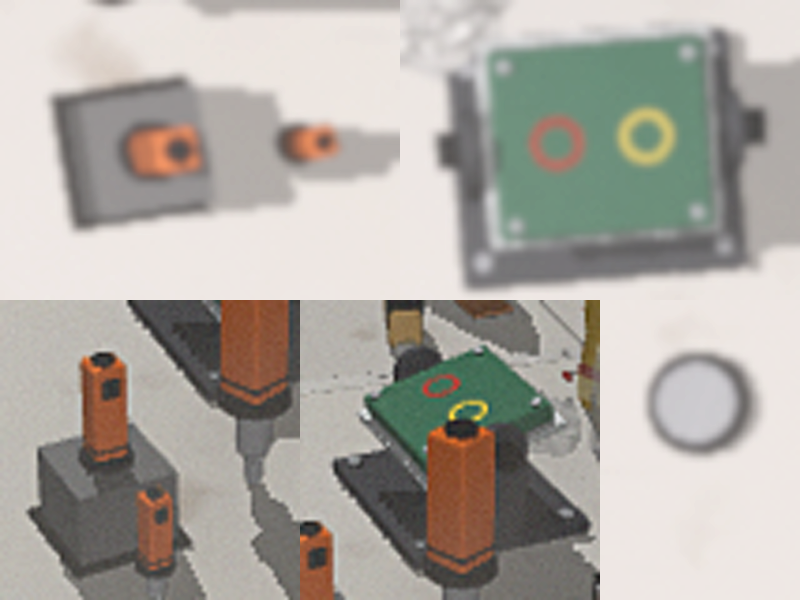

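The probe's button top is at about (426,230) in the top view and (312,225) in the side view. The stand is turned by about 7°. The red ring sits on the left of the cover and the big probe stands close to it. Next I'll measure these.

```bash
python3 - <<'E'
from h import *
T,S=load('top'),load('side')
def blobs(f,box,fn,amin=8):
    u,v,w,h=box; im=f['frame'][v:v+h,u:u+w]
    hsv=cv2.cvtColor(im,cv2.COLOR_RGB2HSV).astype(int); m=fn(hsv[...,0],hsv[...,1],hsv[...,2]).astype(np.uint8)
    cs,_=cv2.findContours(m,cv2.RETR_EXTERNAL,cv2.CHAIN_APPROX_NONE); out=[]
    for c in cs:
        if len(c)>5:
            e=cv2.fitEllipse(c); out.append((np.round(np.array(e[0])+[u,v],2),np.round(e[1],1),cv2.contourArea(c),c+[u,v]))
    return [o for o in sorted(out,key=lambda o:-o[2]) if o[2]>=amin]
red=lambda h,s,v:((h<8)|(h>170))&(s>90)
yel=lambda h,s,v:(h>18)&(h<35)&(s>90)
grn=lambda h,s,v:(h>60)&(h<95)&(s>60)
org=lambda h,s,v:(h<15)&(s>120)&(v>70)
P={}
for n,fn in (('red',red),('yel',yel)):
    a=blobs(T,(315,150,60,40),fn);b=blobs(S,(325,175,50,40),fn)
    print(n,[o[:3] for o in a],[o[:3] for o in b])
g=blobs(T,(302,140,80,60),grn)[0]; r=cv2.minAreaRect(g[3]); print('green top',r,cv2.boxPoints(r))
for nm,box in (('org top',(405,215,35,30)),):
    o=blobs(T,box,org)[0]; print(nm,o[:3],cv2.minAreaRect(o[3]))
o=blobs(S,(295,215,25,50),org); print('org side',[(x[:3],cv2.boundingRect(x[3])) for x in o])
# button = dark in top
d=blobs(T,(420,222,14,15),lambda h,s,v:v<95); print('button',[x[:3] for x in d])
# disc
d=blobs(T,(215,193,32,32),lambda h,s,v:v<120); print('discring',[x[:3] for x in d])
i=T['frame'][208,215:250].mean(1).astype(int);print(i)
E
```

```text
red [(array([332.85, 168.38]), array([9.1, 9.2]), 64.0)] []
yel [(array([350.66, 166.58]), array([9.3, 9.7]), 69.5)] []
green top ((341.9898376464844, 166.8578643798828), (34.768558502197266, 39.61335754394531), 85.91438293457031) [[320.9949  150.92892]
 [360.5076  148.1066 ]
 [362.98477 182.7868 ]
 [323.47208 185.60913]]
org top (array([422.52, 229.75]), array([ 7.7, 13.3]), 50.5) ((422.36541748046875, 229.82691955566406), (8.43299388885498, 12.159200668334961), 78.69007110595703)
org side [((array([312.34, 237.95]), array([11.7, 28.4]), 226.0), (307, 225, 12, 28))]
button []
discring [(array([229.81, 208.32]), array([19.4, 20.3]), 306.5)]
[166 165 166 158 130 109 128 142 145 144 145 145 145 145 145 146 146 146
 145 145 143 133 106  79  83 109 131 152 164 166 166 166 165 166 166]
```

```bash
python3 - <<'E'
from h import *
T,S=load('top'),load('side')
r,er=tri(T,(332.85,168.38),S,(347.6,187.9)); y,ey=tri(T,(350.66,166.58),S,(354.8,194.9))
print('red',r,er,'yel',y,ey,np.linalg.norm(r-y))
# green mask in side, corners
im=S['frame']; hsv=cv2.cvtColor(im,cv2.COLOR_RGB2HSV).astype(int)
m=((hsv[...,0]>60)&(hsv[...,0]<95)&(hsv[...,1]>60)); m[:, :300]=0; m[:165]=0; m[215:]=0; m[:,400:]=0
v,u=np.nonzero(m); 
for k in ((-1,0),(0,-1),(1,0),(-1,1)): 
    i=np.argmax(k[0]*u+k[1]*v); print(k,u[i],v[i])
# cover tilt: red on lines; top-corner rays
print('button tri',tri(T,(426,229.8),S,(311.7,225.2)))
print('grip-top onz134', onz(T,425.5,229.8,137), onz(S,311.7,225.2,137))
st=[(390+a/5-.4,200+b/5-.4) for a,b in ((52,95),(185,78),(210,208),(76,228))]
for p in st: print('stand corner z55?',onz(T,*p,55)[:2])
# disc bright blob
i=T['frame'][193:225,213:247].mean(2); b=((i>120)&(i<155)).astype(np.uint8); b=cv2.erode(b,np.ones((3,3),np.uint8))
n,l,stt,c=cv2.connectedComponentsWithStats(b); k=1+np.argmax(stt[1:,4]); print('disc',stt[k],c[k]+[213,193],onz(T,*(c[k]+[213,193]),12),'ring',onz(T,229.81,208.32,8))
i=S['frame'][170:190,275:305].mean(2).astype(int); print(i[3:16,3:28])
E
```

```text
red [645.45523666 -31.26585311  90.12615418] 1.952933157923578 yel [651.23912844 -82.5275359   89.94073026] 0.9246660271765281 51.58728437044054
(-1, 0) 327 191
(0, -1) 359 178
(1, 0) 376 195
(-1, 1) 342 209
button tri (array([ 472.00188418, -290.22654861,  131.96999639]), np.float64(0.09911349300867758))
grip-top onz134 [ 471.83823274 -287.64171784  137.        ] [ 470.02262693 -298.88287255  137.        ]
stand corner z55? [ 504.70772734 -232.04820273]
stand corner z55? [ 516.27214685 -310.34124352]
stand corner z55? [ 440.25749116 -325.05738394]
stand corner z55? [ 427.03012585 -246.55343568]
disc [  9   9  14  13 136] [228.56617647 208.05147059] [528.42920319 283.73788059  12.        ] ring [527.91897295 280.80683765   8.        ]
[[129 128 127 128 129 128 131 129 129 127 125 127 126 126 126 130 125 131
  128 128 130 129 129 126 127]
 [129 126 127 129 129 131 125 127 117 116 112 111 108 109 112 117 113 129
  132 130 130 126 127 126 129]
 [126 131 131 128 126 129 116 104 105 104 106 106 106 108 107 103 107 119
  125 123 131 122 125 124 124]
 [127 130 134 123  88 109 109 107 108 10
[... 310 characters left out ...]
01 104 106 107  98  96  86  73  67  42
   38  37  67 134 127 127 125]
 [128 132 131  12  28  46  65  77  79  83  81  85  82  80  78  48  44  28
   26  39  90 134 129 127 128]
 [128 131 128  60  22  26  29  23  25  38  34  36  32  28  29  33  33  32
   40  84 138 131 126 126 127]
 [129 128 133 134  75  39  40  31  27  33  31  32  34  35  33  41  62  73
  100 139 130 131 125 126 129]
 [128 126 130 130 134  89  87  78  71  72  69  56  71  71  83  91  99 137
  136 133 128 128 129 128 125]
 [129 126 126 131 133 133 138 137 136 139 134  96 139 140 137 133 133 130
  127 128 127 127 125 127 126]
 [125 127 126 129 129 131 131 128 132 128 134 132 131 127 128 129 128 126
  128 128 126 129 126 129 125]]
```

```bash
python3 - <<'E'
from h import *
T,S=load('top'),load('side')
for n,a,b in (('FL',(323.3,185.3),(327,191)),('BL',(321.2,151),(359,178)),('BR',(360.4,148.3),(376,195))):
    print(n,tri(T,a,S,b))
def scr(u,v): return (302+(u-400)/5-.4,140+v/5-.4)
tb=[scr(*p) for p in ((503,66),(688,52),(697,212),(516,226))]
r=np.array([645.5,-31.3,90.1]); yv=np.array([-5.8,51.3,0])/51.6
# tilt by foreshortening of cover: intersect rays of top edges with planes through red with tilt a
for a in (.12,.2,.25,.3,.35):
    xs=np.array([yv[1],-yv[0],0]); n=np.array([-xs[0]*np.sin(a),-xs[1]*np.sin(a),np.cos(a)]); e=np.cross(yv,n)
    P=[]
    for p in tb+[(321.2,151),(360.4,148.3),(362.9,182.6),(323.3,185.3)]:
        c,d=ray(T,*p); P.append(c+d*(n@(r-c))/(n@d))
    Q=np.array([[(p-r)@e,(p-r)@yv] for p in P]); print(a,'screw L/W',(Q[0]-Q[3])[0],(Q[1]-Q[2])[0],(Q[0]-Q[1])[1],'cover',(Q[4]-Q[7])[0],(Q[5]-Q[6])[0],(Q[4]-Q[5])[1],(Q[7]-Q[6])[1], 'side proj FL,BL,BR,FR', [np.round(proj(S,p),1) for p in P[4:]], P[4][2],P[7][2])
# big and small probes: button top/side
# side: big button at crop (462,428), small at (155,493)
bs=(310+162/3.75-.4,165+128/3.75-.4); ss=(285+155/3.75-.4,210+193/3.75-.4)
print(bs,ss)
print('small',tri(T,(390+320/5,200+140/5-.4),S,ss))
for u in (417,419,421,423): print('big',u,tri(T,(u,187.5),S,bs))
E
python3 - <<'E'
import sys; sys.path.insert(0,'.')
from h import *
t=load('top')['frame'][:,:,::-1]; s=load('side')['frame'][:,:,::-1]
def c(i,u,v,w,h,W,H): return cv2.resize(i[v:v+h,u:u+w],(W,H),interpolation=cv2.INTER_NEAREST)
im=np.hstack([c(t,396,172,40,60,400,600),c(s,320,172,60,45,400,300).repeat(2,0)[:600]])
im=np.hstack([c(t,398,172,40,60,400,600),np.vstack([c(s,320,172,60,45,400,300),c(s,295,215,40,30,400,300)])])
cv2.imwrite('pics/z2.png',cv2.convertScaleAbs(im,alpha=1.4))
E
```

```text
FL (array([593.38536818,  -3.6895552 ,  75.47452429]), np.float64(6.333947052769477))
BL (array([693.32012022,   3.30010514, 101.36610118]), np.float64(1.8151968813570658))
BR (array([ 705.17099056, -109.84981417,   94.24933016]), np.float64(2.442801104999051))
0.12 screw L/W 92.5782671534723 92.42754766040991 107.1464807809594 cover 99.03357271206102 99.21676741053275 113.42962056043572 114.96518945371156 side proj FL,BL,BR,FR [array([358.7, 179.5]), array([375. , 194.5]), array([343.4, 204.3]), array([328.7, 188.2])] 96.3190882182073 84.46373738811667
0.2 screw L/W 92.6109639421513 92.48027288499857 106.83688865795087 cover 99.04047896160087 99.25854502474826 113.06886329144014 115.3414677307417 side proj FL,BL,BR,FR [array([358.5, 178.3]), array([374.8, 193.3]), array([343.6, 205.6]), array([328.9, 189.3])] 100.38976232111781 80.71426456306403
0.25 screw L/W 92.93496031843858 92.81646419867056 106.64343799912491 cover 99.36942321748876 99.6101792096724 112.84354847691475 115.57895721087903 side proj FL,BL,BR,FR [array([358.3, 177.6]), array([374.6, 192.5]), array([343.7, 206.4]), 
[... 497 characters left out ...]
500022368958 side proj FL,BL,BR,FR [array([358. , 176.1]), array([374.3, 191. ]), array([344. , 208.1]), array([329.2, 191.4])] 108.06757785173068 73.50870252930235
(352.8, 198.73333333333332) (325.93333333333334, 261.0666666666667)
small (array([ 480.89609773, -381.39114384,   86.34140385]), np.float64(0.5477647091422762))
big 417 (array([ 585.31126503, -257.10705698,  169.98585845]), np.float64(1.9743358739548))
big 419 (array([ 584.45238094, -261.74601122,  172.4452123 ]), np.float64(0.5887535420520394))
big 421 (array([ 583.59704727, -266.36396284,  174.89535231]), np.float64(0.790542614426876))
big 423 (array([ 582.74525   , -270.96101243,  177.33630571]), np.float64(2.163589046323992))
```

View pics/z2.png

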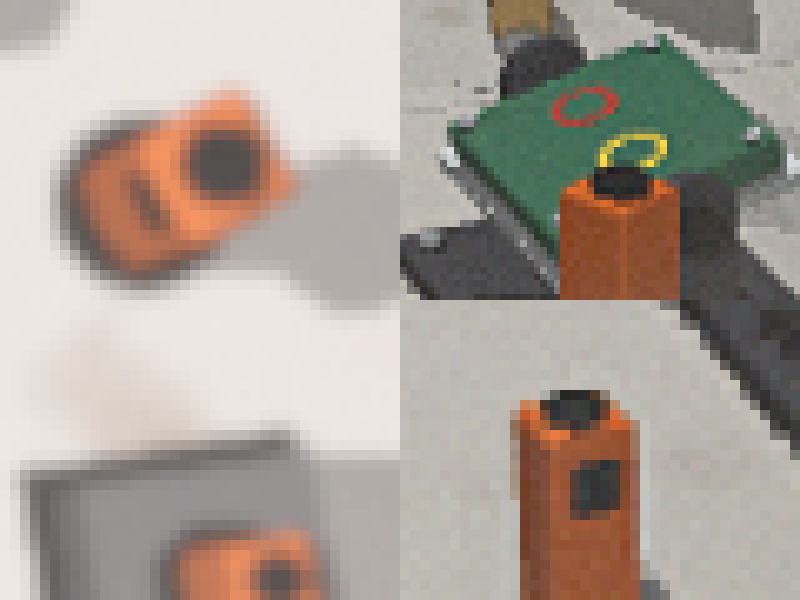

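The screws sit about 10 mm in from the cover's edges, which fits the stated 112 x 126 mm. I'll use them for the tilt, and use the known TCP and disc heights to check the side camera for bias.

```bash
python3 - <<'E'
from h import *
T,S=load('top'),load('side')
print('disc side pred',proj(S,(528.4,283.5,12)),'meas ~289,177; TCP pred',proj(S,(162.5,551,174)),proj(T,(162.5,551,174)))
def scr(u,v): return (302+(u-400)/5-.4,140+v/5-.4)
tb=[scr(*p) for p in ((503,66),(688,52),(516,226))]
ts=[(320+a/6.667-.4,172+b/6.667-.4) for a,b in ((250,43),(355,135),(67,120))]
P=[]
for n,a,b in zip(('BL','BR','FL'),tb,ts):
    p,e=tri(T,a,S,b); P.append(p); print(n,a,b,p,e)
n=np.cross(P[0]-P[2],P[1]-P[0]); n/=np.linalg.norm(n); n*=np.sign(n[2]); print(n,np.arccos(n[2]), np.linalg.norm(P[0]-P[2]),np.linalg.norm(P[1]-P[0]), 'slope along x', (P[0]-P[2])[2]/np.linalg.norm((P[0]-P[2])[:2]))
for p in ((332.85,168.38),):
    print('red',tri(T,p,S,(347.6,187.4)),'z95',onz(T,*p,95),'z90',onz(T,*p,90))
print('yaw yel-red', np.degrees(np.arctan2(5.8,51.3)), 'screw', np.degrees(np.arctan2(-(P[0]-P[1])[0],(P[0]-P[1])[1])))
# sensitivity of side v per mm z at red
print(proj(S,(645,-31,90)),proj(S,(645,-31,100)))
# brights in side for screws
g=S['frame'][172:195,325:380].mean(2); 
hsv=cv2.cvtColor(S['frame'],cv2.COLOR_RGB2HSV).astype(int)
for (u,v) in ts:
    U,V=int(round(u)),int(round(v)); print(U,V); print(hsv[V-3:V+4,U-4:U+5,1])
i=cv2.cvtColor(T['frame'],cv2.COLOR_RGB2GRAY); 
for (u,v) in tb:
    U,V=int(round(u)),int(round(v)); w=hsv2=cv2.cvtColor(T['frame'],cv2.COLOR_RGB2HSV).astype(int)[V-2:V+3,U-2:U+3,1]; print(U,V); print(w)
E
```

```text
disc side pred [288.78556421 176.26609756] meas ~289,177; TCP pred [176.15177089 121.04926812] [106.88621428 342.15488859]
BL (322.20000000000005, 152.79999999999998) (357.09812509374535, 178.04967751612418) [6.86986141e+02 4.96431525e-01 1.03400575e+02] 0.2771204750191493
BR (359.20000000000005, 150.0) (372.8473376331184, 191.84898755062247) [ 697.59529132 -105.52835047  103.53135767] 1.156233053338706
FL (324.8, 184.79999999999998) (329.64949752512376, 189.59910004499775) [597.22615327  -8.67724239  81.38753533] 0.2511341731889676
[-0.23596406 -0.02241289  0.97150328] 0.23930357755510648 92.87403115546128 106.55433150521044 slope along x 0.2439724661949094
red (array([645.31718889, -31.26751061,  91.77039848]), np.float64(2.203755968371483)) z95 [643.7196556  -30.94817852  95.        ] z90 [644.51452341 -31.03484954  90.        ]
yaw yel-red 6.450493645071549 screw 5.714162805829022
[347.10415864 187.9769088 ] [347.11729178 184.93470833]
357 178
[[ 12  14  12  13  12   6  20  18  16]
 [ 16  10  17  15  12  12  11  14  12]
 [ 17  15  12  10   2  51  54  15  17]
 [ 19  12  53  15  13
[... 296 characters left out ...]
 4]
 [ 93  92  89  43  54  83  78  50  17]
 [ 96  85  90  98  65  63  61  51  37]
 [ 82  85  55  63  61  55  61  67  23]]
330 190
[[  9  11  15  10  12  14  12  18  42]
 [ 13  11  15  15  13  13  59 108 105]
 [ 11  15  10   8   2  47 122 102  86]
 [ 17  26  64  17   7  33  91  81  86]
 [ 19  72 106  39  66  93  90 100  90]
 [ 12  20  82  87  87  88  84  98  99]
 [ 15  14  56  97  99  84  85  88  82]]
322 153
[[41 42 39 41 54]
 [40 24 14 22 39]
 [35 16  6 10 26]
 [40 26 15 16 34]
 [43 49 40 41 52]]
359 150
[[53 44 38 42 41]
 [47 22 15 22 35]
 [45 15  6 13 29]
 [49 24 15 20 33]
 [61 49 41 45 48]]
325 185
[[46 36 36 45 53]
 [35 16 12 25 46]
 [30 12  6 16 41]
 [36 22 15 26 43]
 [31 27 21 25 33]]
```

The screws give a tilt of 0.24 rad and a yaw of about 6°, and their spacing checks at 93 x 107 mm. Positions in mm:
- **Red spot:** (644.5, -31, 91.5)
- **Disc:** (528.4, 283.5, 12)
- **Probe:** axis (471.5, -287), grip z about 100

I'm moving now: first a high transit to above the stand.

Emit:
{"op": "send_rows", "data": {"motion": [{"tx": -0.024, "ty": -0.033, "tz": -0.02, "gripper": -0.2}, {"tx": -0.049, "ty": -0.065, "tz": -0.02, "gripper": -0.2}, {"tx": -0.049, "ty": -0.065, "tz": -0.02, "gripper": -0.2}, {"tx": -0.049, "ty": -0.065, "tz": -0.02, "gripper": -0.2}, {"tx": -0.049, "ty": -0.065, "tz": -0.02, "gripper": -0.2}, {"tx": -0.049, "ty": -0.065, "gripper": -0.2}, {"tx": -0.049, "ty": -0.065, "gripper": -0.2}, {"tx": -0.049, "ty": -0.065, "gripper": -0.2}, {"tx": -0.049, "ty": -0.065, "gripper": -0.2}, {"tx": -0.049, "ty": -0.065, "gripper": -0.2}, {"tx": -0.049, "ty": -0.065, "gripper": -0.2}, {"tx": -0.049, "ty": -0.065, "gripper": -0.2}], "grip_force": 25}}

```text
invalid input at $.motion[0]: expected keys tx, ty, tz, rx, ry, rz, gripper
```

Emit:
{"op": "send_rows", "data": {"motion": [{"tx": -0.049, "ty": -0.065, "gripper": -0.2}, {"tx": -0.049, "ty": -0.065, "gripper": -0.2}, {"tx": -0.049, "ty": -0.065, "gripper": -0.2}, {"tx": -0.049, "ty": -0.065, "gripper": -0.2}, {"tx": -0.049, "ty": -0.065, "gripper": -0.2}, {"tx": -0.049, "ty": -0.065, "gripper": -0.2}, {"tx": -0.049, "ty": -0.065, "gripper": -0.2}, {"tx": -0.049, "ty": -0.065, "gripper": -0.2}, {"tx": -0.049, "ty": -0.065, "gripper": -0.2}, {"tx": -0.049, "ty": -0.065, "gripper": -0.2}, {"tx": -0.02, "ty": -0.035, "gripper": -0.2}, {"gripper": -0.2}]}}

```text
invalid input at $.motion[0]: expected keys tx, ty, tz, rx, ry, rz, gripper
```

Emit:
{"op": "send_rows", "data": {"motion": [{"rz": 0.322, "gripper": -0.2}, {"rz": 0.322, "gripper": -0.2}, {"rz": 0.322, "gripper": -0.2}, {"rz": 0.322, "gripper": -0.2}, {"rz": 0.322, "gripper": -0.2}, {"rz": 0.322, "gripper": -0.2}, {"rz": 0.322, "gripper": -0.2}, {"rz": 0.322, "gripper": -0.2}, {"rz": 0.322, "gripper": -0.2}, {"rz": 0.322, "gripper": -0.2}, {"rz": 0.322, "gripper": -0.2}, {"rz": 0.322, "gripper": -0.2}]}}

```text
invalid input at $.motion[0]: expected keys tx, ty, tz, rx, ry, rz, gripper
```

Emit:
{"op": "send_rows", "data": {"motion": [{"rz": 0.322, "gripper": -0.2}, {"rz": 0.322, "gripper": -0.2}, {"rz": 0.322, "gripper": -0.2}, {"rz": 0.322, "gripper": -0.2}, {"gripper": -0.2}, {"gripper": -0.2}]}}

```text
invalid input at $.motion[0]: expected keys tx, ty, tz, rx, ry, rz, gripper
```

Emit:
{"op": "send_rows", "data": {"motion": [{"tx": -0.033, "ty": -0.045, "tz": -0.03, "rx": 0, "ry": 0, "rz": 0, "gripper": -0.2}, {"tx": -0.066, "ty": -0.089, "tz": -0.03, "rx": 0, "ry": 0, "rz": 0, "gripper": -0.2}, {"tx": -0.066, "ty": -0.089, "tz": -0.03, "rx": 0, "ry": 0, "rz": 0, "gripper": -0.2}, {"tx": -0.066, "ty": -0.089, "tz": 0, "rx": 0, "ry": 0, "rz": 0, "gripper": -0.2}, {"tx": -0.066, "ty": -0.089, "tz": 0, "rx": 0, "ry": 0, "rz": 0, "gripper": -0.2}, {"tx": -0.066, "ty": -0.089, "tz": 0, "rx": 0, "ry": 0, "rz": 0, "gripper": -0.2}, {"tx": -0.066, "ty": -0.089, "tz": 0, "rx": 0, "ry": 0, "rz": 0, "gripper": -0.2}, {"tx": -0.066, "ty": -0.089, "tz": 0, "rx": 0, "ry": 0, "rz": 0, "gripper": -0.2}], "grip_force": 25}}

```text
time_s: 1.1
ee_pos: [305.6, 159.5, 219.7]
ee_rot: [180.0, 0.0, 163.6]
force: [0.8, 0.6, -0.5]
gripper_width: 54.6
gripper_force: 0.0
```

Emit:
{"op": "send_rows", "data": {"motion": [{"tx": -0.066, "ty": -0.089, "tz": 0, "rx": 0, "ry": 0, "rz": 0, "gripper": -0.2}, {"tx": -0.066, "ty": -0.089, "tz": 0, "rx": 0, "ry": 0, "rz": 0, "gripper": -0.2}, {"tx": -0.066, "ty": -0.089, "tz": 0, "rx": 0, "ry": 0, "rz": 0, "gripper": -0.2}, {"tx": -0.066, "ty": -0.089, "tz": 0, "rx": 0, "ry": 0, "rz": 0, "gripper": -0.2}, {"tx": -0.066, "ty": -0.089, "tz": 0, "rx": 0, "ry": 0, "rz": 0, "gripper": -0.2}, {"tx": -0.066, "ty": -0.089, "tz": 0, "rx": 0, "ry": 0, "rz": 0, "gripper": -0.2}, {"tx": -0.066, "ty": -0.089, "tz": 0, "rx": 0, "ry": 0, "rz": 0, "gripper": -0.2}, {"tx": -0.066, "ty": -0.089, "tz": 0, "rx": 0, "ry": 0, "rz": 0, "gripper": -0.2}, {"tx": -0.033, "ty": -0.045, "tz": 0, "rx": 0, "ry": 0, "rz": 0, "gripper": -0.2}]}}

```text
time_s: 2.22
ee_pos: [467.8, -283.7, 218.8]
ee_rot: [180.0, -0.1, 163.4]
force: [-0.1, -0.0, -0.1]
gripper_width: 54.6
gripper_force: 0.0
```

Emit:
{"op": "send_rows", "data": {"motion": [{"tx": 0, "ty": 0, "tz": 0, "rx": 0, "ry": 0, "rz": 0.344, "gripper": -0.2}, {"tx": 0, "ty": 0, "tz": 0, "rx": 0, "ry": 0, "rz": 0.344, "gripper": -0.2}, {"tx": 0, "ty": 0, "tz": 0, "rx": 0, "ry": 0, "rz": 0.344, "gripper": -0.2}, {"tx": 0, "ty": 0, "tz": 0, "rx": 0, "ry": 0, "rz": 0.344, "gripper": -0.2}, {"tx": 0, "ty": 0, "tz": 0, "rx": 0, "ry": 0, "rz": 0.344, "gripper": -0.2}, {"tx": 0, "ty": 0, "tz": 0, "rx": 0, "ry": 0, "rz": 0.344, "gripper": -0.2}, {"tx": 0, "ty": 0, "tz": 0, "rx": 0, "ry": 0, "rz": 0.344, "gripper": -0.2}, {"tx": 0, "ty": 0, "tz": 0, "rx": 0, "ry": 0, "rz": 0.344, "gripper": -0.2}]}}

```text
time_s: 3.22
ee_pos: [467.3, -281.1, 219.3]
ee_rot: [-179.9, -0.0, 80.7]
force: [0.9, -0.1, -0.3]
gripper_width: 54.6
gripper_force: 0.0
```

Emit:
{"op": "send_rows", "data": {"motion": [{"tx": 0, "ty": 0, "tz": 0, "rx": 0, "ry": 0, "rz": 0.344, "gripper": -0.2}, {"tx": 0, "ty": 0, "tz": 0, "rx": 0, "ry": 0, "rz": 0.344, "gripper": -0.2}, {"tx": 0, "ty": 0, "tz": 0, "rx": 0, "ry": 0, "rz": 0.344, "gripper": -0.2}, {"tx": 0, "ty": 0, "tz": 0, "rx": 0, "ry": 0, "rz": 0.344, "gripper": -0.2}, {"tx": 0, "ty": 0, "tz": 0, "rx": 0, "ry": 0, "rz": 0.344, "gripper": -0.2}, {"tx": 0, "ty": 0, "tz": 0, "rx": 0, "ry": 0, "rz": 0.344, "gripper": -0.2}, {"tx": 0, "ty": 0, "tz": 0, "rx": 0, "ry": 0, "rz": 0.344, "gripper": -0.2}, {"tx": 0, "ty": 0, "tz": 0, "rx": 0, "ry": 0, "rz": 0, "gripper": -0.2}, {"tx": 0, "ty": 0, "tz": 0, "rx": 0, "ry": 0, "rz": 0, "gripper": -0.2}]}}

```text
time_s: 4.35
ee_pos: [467.4, -281.1, 219.5]
ee_rot: [-180.0, 0.0, 8.9]
force: [-0.5, 0.6, 0.2]
gripper_width: 54.7
gripper_force: 0.0
```

Emit:
{"op": "send_rows", "data": {"motion": [{"tx": 0.006, "ty": 0.013, "tz": 0.04, "rx": 0, "ry": 0, "rz": 0, "gripper": -0.2}, {"tx": 0, "ty": 0, "tz": 0.05, "rx": 0, "ry": 0, "rz": 0, "gripper": -0.2}, {"tx": 0, "ty": 0, "tz": 0.05, "rx": 0, "ry": 0, "rz": 0, "gripper": -0.2}, {"tx": 0, "ty": 0, "tz": 0, "rx": 0, "ry": 0, "rz": 0, "gripper": -0.2}, {"tx": 0, "ty": 0, "tz": 0, "rx": 0, "ry": 0, "rz": 0, "gripper": -0.2}]}}

```text
time_s: 4.97
ee_pos: [472.1, -287.6, 150.8]
ee_rot: [179.9, -0.1, 8.8]
force: [0.2, 0.2, -0.3]
gripper_width: 54.6
gripper_force: 0.0
```

```bash
python3 - <<'E'
from h import *
f=grab('side'); p=env.state()['ee_pos']; print(p,proj(f,p),proj(f,(471.5,-287,137)))
g=grab('top'); 
def c(f,u,v,w,h,W,H): return cv2.resize(f['frame'][v:v+h,u:u+w,::-1],(W,H),interpolation=cv2.INTER_CUBIC)
im=np.hstack([c(f,270,180,80,100,480,600),c(g,390,200,53,100,320,600)])
cv2.imwrite('pics/a.png',cv2.convertScaleAbs(im,alpha=1.4))
E
```

```text
[ 472.26998724 -287.66249453  151.05040051] [311.30018111 217.69109781] [311.08848823 222.76473426]
```

View pics/a.png

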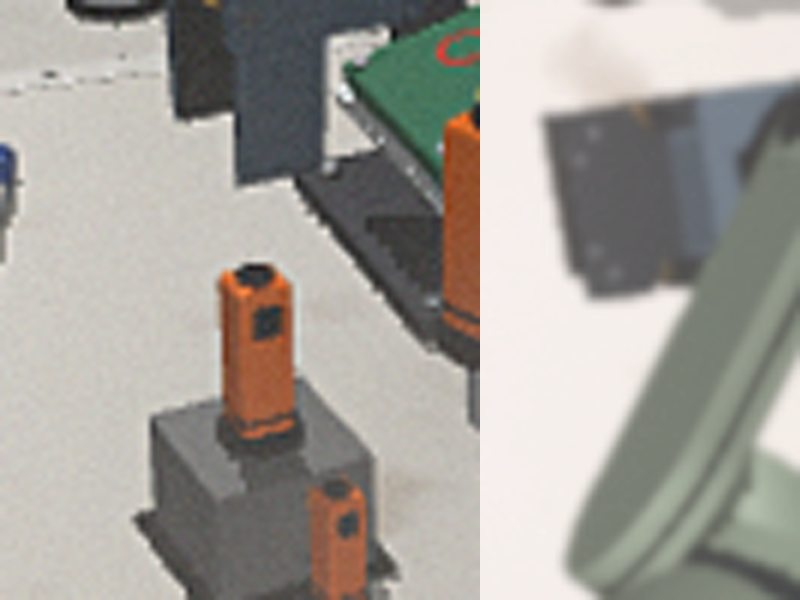

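The fingertips appear at about crop row 180 (side pixel (317,210)), higher than the reported TCP projects. I'll check this before going lower.

```bash
python3 - <<'E'
from h import *
S,T=load('side'),load('top'); p=env.state()['ee_pos']
X=np.array([.988,.155,0]); Y=np.array([.155,-.988,0])
for z0 in (0,20,35):
  print(z0,'near bottom corners',[np.round(proj(S,p+[0,0,z0]+s*X*16+Y*b),1) for b in (27,41) for s in (-1,1)],'far',[np.round(proj(S,p+[0,0,z0]+s*X*16-Y*b),1) for b in (27,41) for s in (-1,1)])
print('meas near: ',[(270+a/6-.4,180+b/6-.4) for a,b in ((237,187),(325,170))],'far',[(270+a/6-.4,180+b/6-.4) for a,b in ((175,122),(235,112))])
for zb in (60,79,100,140,): print('body L edge',zb,[np.round(proj(T,p+[0,0,zb]-Y*89+s*X*38),1) for s in (-1,1)])
print('meas',[(390+(a-480)/6-.4,200+b/6-.4) for a,b in ((543,117),(590,297))])
E
```

```text
0 near bottom corners [array([309.5, 224.1]), array([322.1, 221.2]), array([311.9, 226.8]), array([324.5, 223.8])] far [array([300.8, 214.2]), array([313. , 211.5]), array([298.7, 211.8]), array([310.8, 209.1])]
20 near bottom corners [array([309.2, 216.6]), array([321.9, 213.7]), array([311.6, 219.2]), array([324.4, 216.2])] far [array([300.5, 206.9]), array([312.8, 204.2]), array([298.4, 204.5]), array([310.5, 201.9])]
35 near bottom corners [array([309. , 210.8]), array([321.8, 207.9]), array([311.4, 213.4]), array([324.3, 210.5])] far [array([300.3, 201.3]), array([312.6, 198.6]), array([298.1, 198.9]), array([310.4, 196.3])]
meas near:  [(309.1, 210.76666666666665), (323.7666666666667, 207.93333333333334)] far [(298.7666666666667, 199.93333333333334), (308.7666666666667, 198.26666666666665)]
body L edge 60 [array([400.4, 248.7]), array([395.9, 219.3])]
body L edge 79 [array([401.7, 248.9]), array([397.2, 219. ])]
body L edge 100 [array([403.3, 249.2]), array([398.7, 218.7])]
body L edge 140 [array([406.4, 249.8]), array([401.6, 218.1])]
meas [(400.1, 219.1), (407.93333333333334, 249.1)]
```

The fingertips appear about 33 mm above the reported TCP. Going down to a reported height of about 90 mm is safe whichever is right, so I'll descend and compare again.

Emit:
{"op": "send_rows", "data": {"motion": [{"tx": 0, "ty": 0, "tz": 0.03, "rx": 0, "ry": 0, "rz": 0, "gripper": -0.2}, {"tx": 0, "ty": 0, "tz": 0.03, "rx": 0, "ry": 0, "rz": 0, "gripper": -0.2}, {"tx": 0, "ty": 0, "tz": 0.03, "rx": 0, "ry": 0, "rz": 0, "gripper": -0.2}, {"tx": 0, "ty": 0, "tz": 0.03, "rx": 0, "ry": 0, "rz": 0, "gripper": -0.2}, {"tx": 0, "ty": 0, "tz": 0, "rx": 0, "ry": 0, "rz": 0, "gripper": -0.2}]}}

```text
time_s: 5.7
ee_pos: [470.5, -286.6, 88.1]
ee_rot: [-179.9, 0.1, 8.8]
force: [-0.8, -1.0, 0.3]
gripper_width: 54.7
gripper_force: 0.0
```

```bash
python3 - <<'E'
from h import *
f=grab('side'); s=env.state(); p=s['ee_pos']; print(p,s['force'],proj(f,p))
def c(f,u,v,w,h,W,H): return cv2.resize(f['frame'][v:v+h,u:u+w,::-1],(W,H),interpolation=cv2.INTER_CUBIC)
cv2.imwrite('pics/b.png',cv2.convertScaleAbs(c(f,270,170,80,100,480,600),alpha=1.4))
E
```

```text
[ 471.21505137 -286.99605237   89.06564393] [-0.34973831 -0.26086062  0.71587655] [311.53956746 239.96463178]
```

View pics/b.png

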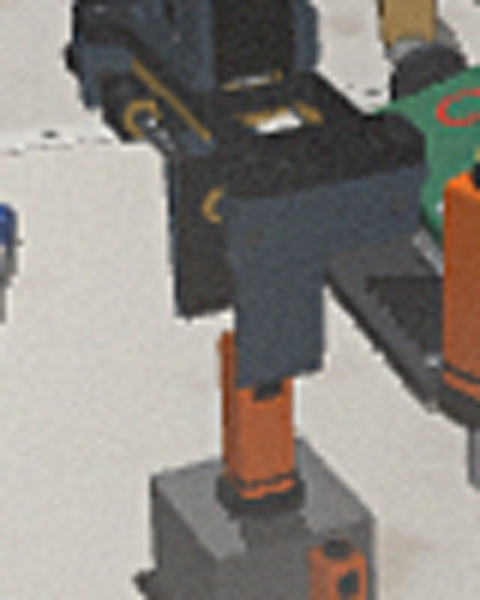

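The offset is still there, so I'll use a grip height that works either way: reported TCP about 68 mm. The probe's position relative to the hand then follows from its known height in the stand.

Emit:
{"op": "send_rows", "data": {"motion": [{"tx": 0, "ty": 0, "tz": 0.021, "rx": 0, "ry": 0, "rz": 0, "gripper": -0.2}, {"tx": 0, "ty": 0, "tz": 0.021, "rx": 0, "ry": 0, "rz": 0, "gripper": -0.2}, {"tx": 0, "ty": 0, "tz": 0, "rx": 0, "ry": 0, "rz": 0, "gripper": -0.2}, {"tx": 0, "ty": 0, "tz": 0, "rx": 0, "ry": 0, "rz": 0, "gripper": 1}, {"tx": 0, "ty": 0, "tz": 0, "rx": 0, "ry": 0, "rz": 0, "gripper": 1}, {"tx": 0, "ty": 0, "tz": 0, "rx": 0, "ry": 0, "rz": 0, "gripper": 1}, {"tx": 0, "ty": 0, "tz": 0, "rx": 0, "ry": 0, "rz": 0, "gripper": 1}, {"tx": 0, "ty": 0, "tz": 0, "rx": 0, "ry": 0, "rz": 0, "gripper": 1}], "grip_force": 25}}

```text
time_s: 6.75
ee_pos: [471.6, -287.3, 69.0]
ee_rot: [180.0, -0.0, 8.8]
force: [-0.2, -0.7, 0.5]
gripper_width: 24.0
gripper_force: 24.9
```

```bash
python3 - <<'E'
from h import *
f=grab('side'); s=env.state(); print({k:np.round(s[k],2) for k in ('ee_pos','ee_rot','force','gripper_width','gripper_force')})
def c(f,u,v,w,h,W,H): return cv2.resize(f['frame'][v:v+h,u:u+w,::-1],(W,H),interpolation=cv2.INTER_CUBIC)
cv2.imwrite('pics/c.png',cv2.convertScaleAbs(c(f,270,200,80,80,500,500),alpha=1.4))
E
```

```text
{'ee_pos': array([ 471.64, -287.33,   69.01]), 'ee_rot': array([ 1.7998e+02, -2.0000e-02,  8.7700e+00]), 'force': array([ 0.77, -0.31,  0.72]), 'gripper_width': np.float64(23.67), 'gripper_force': np.float64(24.93)}
```

View pics/c.png

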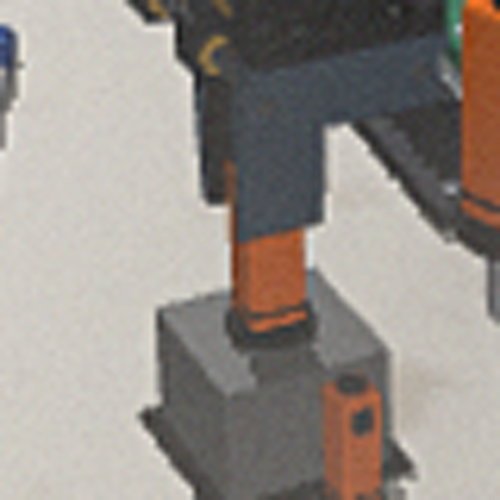

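The grip is firm (24.0 mm, 25 N). In the picture the fingers end about 34 mm above the collar, so they hold the upper half of the grip. The tip is at reported TCP z minus 60. Now I'll lift and carry the probe to above the disc.

Emit:
{"op": "send_rows", "data": {"motion": [{"tx": 0, "ty": 0, "tz": -0.02, "rx": 0, "ry": 0, "rz": 0, "gripper": 1}, {"tx": 0, "ty": 0, "tz": -0.04, "rx": 0, "ry": 0, "rz": 0, "gripper": 1}, {"tx": 0, "ty": 0, "tz": -0.04, "rx": 0, "ry": 0, "rz": 0, "gripper": 1}, {"tx": 0, "ty": 0, "tz": -0.04, "rx": 0, "ry": 0, "rz": 0, "gripper": 1}, {"tx": 0, "ty": 0, "tz": -0.04, "rx": 0, "ry": 0, "rz": 0, "gripper": 1}, {"tx": 0, "ty": 0, "tz": -0.04, "rx": 0, "ry": 0, "rz": 0, "gripper": 1}, {"tx": 0, "ty": 0, "tz": -0.02, "rx": 0, "ry": 0, "rz": 0, "gripper": 1}, {"tx": 0, "ty": 0, "tz": 0, "rx": 0, "ry": 0, "rz": 0, "gripper": 1}]}}

```text
time_s: 7.8
ee_pos: [471.7, -287.3, 189.4]
ee_rot: [180.0, -0.1, 8.8]
force: [0.1, -0.1, -2.2]
gripper_width: 23.9
gripper_force: 24.9
```

Emit:
{"op": "send_rows", "data": {"motion": [{"tx": 0.012, "ty": -0.0463, "tz": 0, "rx": 0, "ry": 0, "rz": 0, "gripper": 1}, {"tx": 0.024, "ty": -0.0926, "tz": 0, "rx": 0, "ry": 0, "rz": 0, "gripper": 1}, {"tx": 0.024, "ty": -0.0926, "tz": 0, "rx": 0, "ry": 0, "rz": 0, "gripper": 1}, {"tx": 0.024, "ty": -0.0926, "tz": 0, "rx": 0, "ry": 0, "rz": 0, "gripper": 1}, {"tx": 0.024, "ty": -0.0926, "tz": 0, "rx": 0, "ry": 0, "rz": 0, "gripper": 1}, {"tx": 0.024, "ty": -0.0926, "tz": 0, "rx": 0, "ry": 0, "rz": 0, "gripper": 1}, {"tx": 0.024, "ty": -0.0926, "tz": 0, "rx": 0, "ry": 0, "rz": 0, "gripper": 1}, {"tx": 0.024, "ty": -0.0926, "tz": 0, "rx": 0, "ry": 0, "rz": 0, "gripper": 1}, {"tx": 0.024, "ty": -0.0926, "tz": 0, "rx": 0, "ry": 0, "rz": 0, "gripper": 1}, {"tx": 0.024, "ty": -0.0926, "tz": 0, "rx": 0, "ry": 0, "rz": 0, "gripper": 1}, {"tx": 0.024, "ty": -0.0926, "tz": 0, "rx": 0, "ry": 0, "rz": 0, "gripper": 1}, {"tx": 0.024, "ty": -0.0926, "tz": 0, "rx": 0, "ry": 0, "rz": 0, "gripper": 1}]}}

```text
time_s: 9.3
ee_pos: [526.1, 261.4, 187.7]
ee_rot: [180.0, 0.1, 8.8]
force: [0.1, -0.6, -1.4]
gripper_width: 24.2
gripper_force: 24.9
```

Emit:
{"op": "send_rows", "data": {"motion": [{"tx": 0.012, "ty": -0.0463, "tz": 0, "rx": 0, "ry": 0, "rz": 0, "gripper": 1}, {"tx": 0, "ty": 0, "tz": 0, "rx": 0, "ry": 0, "rz": 0, "gripper": 1}, {"tx": 0, "ty": 0, "tz": 0, "rx": 0, "ry": 0, "rz": 0, "gripper": 1}, {"tx": 0, "ty": 0, "tz": 0, "rx": 0, "ry": 0, "rz": 0, "gripper": 1}]}}

```text
time_s: 9.8
ee_pos: [529.1, 282.4, 189.0]
ee_rot: [180.0, 0.0, 8.7]
force: [-0.1, -0.2, -0.9]
gripper_width: 24.1
gripper_force: 24.9
```

```bash
python3 - <<'E'
from h import *
f=grab('side'); g=grab('top'); s=env.state(); p=s['ee_pos']; print({k:np.round(s[k],2) for k in ('ee_pos','ee_rot','force','gripper_width','gripper_force')})
print('pred tip',proj(f,p+[0,0,-60]),proj(g,p+[0,0,-60]),'TCP',proj(f,p))
def c(f,u,v,w,h,W,H): return cv2.resize(f['frame'][v:v+h,u:u+w,::-1],(W,H),interpolation=cv2.INTER_CUBIC)
cv2.imwrite('pics/d.png',cv2.convertScaleAbs(np.hstack([c(f,260,100,60,90,400,600),c(g,200,180,60,90,400,600)]),alpha=1.4))
E
```

```text
{'ee_pos': array([529.24, 282.75, 189.14]), 'ee_rot': array([ 1.80e+02, -1.00e-02,  8.68e+00]), 'force': array([ 0.45,  0.15, -1.99]), 'gripper_width': np.float64(23.77), 'gripper_force': np.float64(24.93)}
pred tip [287.41219961 145.34786474] [219.45092073 205.07313647] TCP [286.52933957 128.7383694 ]
```

View pics/d.png

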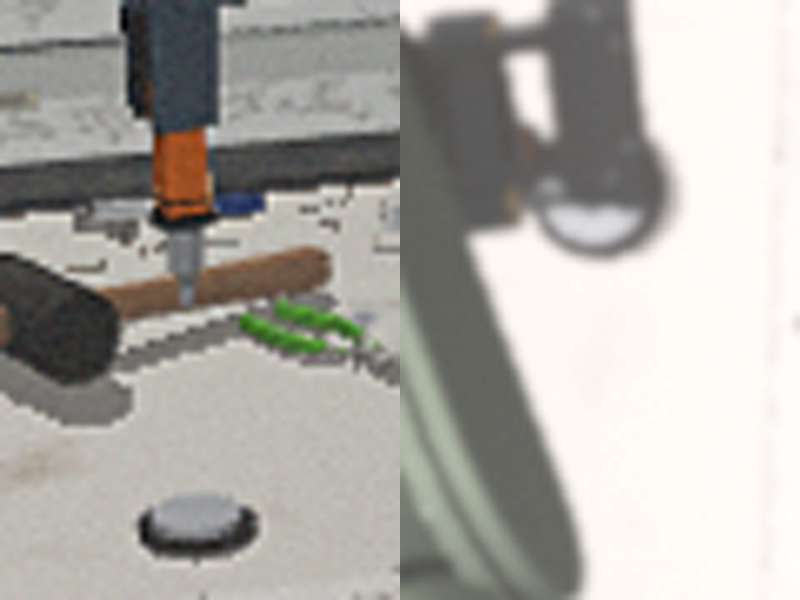

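The tip is seen at (287.6,145.1) against a predicted (287.4,145.3), so the tip model (60 mm below the TCP) holds and it is over the disc. Descending now.

Emit:
{"op": "send_rows", "data": {"motion": [{"tx": 0, "ty": 0, "tz": 0.03, "rx": 0, "ry": 0, "rz": 0, "gripper": 1}, {"tx": 0, "ty": 0, "tz": 0.05, "rx": 0, "ry": 0, "rz": 0, "gripper": 1}, {"tx": 0, "ty": 0, "tz": 0.05, "rx": 0, "ry": 0, "rz": 0, "gripper": 1}, {"tx": 0, "ty": 0, "tz": 0.04, "rx": 0, "ry": 0, "rz": 0, "gripper": 1}, {"tx": 0, "ty": 0, "tz": 0.03, "rx": 0, "ry": 0, "rz": 0, "gripper": 1}, {"tx": 0, "ty": 0, "tz": 0.018, "rx": 0, "ry": 0, "rz": 0, "gripper": 1}, {"tx": 0, "ty": 0, "tz": 0, "rx": 0, "ry": 0, "rz": 0, "gripper": 1}, {"tx": 0, "ty": 0, "tz": 0, "rx": 0, "ry": 0, "rz": 0, "gripper": 1}]}}

```text
time_s: 10.9
ee_pos: [529.7, 284.2, 80.6]
ee_rot: [-180.0, -0.1, 8.8]
force: [-0.1, 0.4, -0.9]
gripper_width: 23.8
gripper_force: 24.9
```

Emit:
{"op": "send_rows", "data": {"motion": [{"tx": 0, "ty": 0, "tz": 0.004, "rx": 0, "ry": 0, "rz": 0, "gripper": 1}, {"tx": 0, "ty": 0, "tz": 0.004, "rx": 0, "ry": 0, "rz": 0, "gripper": 1}, {"tx": 0, "ty": 0, "tz": 0.004, "rx": 0, "ry": 0, "rz": 0, "gripper": 1}, {"tx": 0, "ty": 0, "tz": 0.004, "rx": 0, "ry": 0, "rz": 0, "gripper": 1}, {"tx": 0, "ty": 0, "tz": 0, "rx": 0, "ry": 0, "rz": 0, "gripper": 1}, {"tx": 0, "ty": 0, "tz": 0, "rx": 0, "ry": 0, "rz": 0, "gripper": 1}]}}

```text
time_s: 11.65
ee_pos: [529.1, 283.9, 71.9]
ee_rot: [-180.0, 0.0, 8.8]
force: [-0.0, 0.1, -0.3]
gripper_width: 24.1
gripper_force: 24.9
```

Near contact. I'll press about 5 mm further and hold.

Emit:
{"op": "send_rows", "data": {"motion": [{"tx": 0, "ty": 0, "tz": 0.003, "rx": 0, "ry": 0, "rz": 0, "gripper": 1}, {"tx": 0, "ty": 0, "tz": 0.003, "rx": 0, "ry": 0, "rz": 0, "gripper": 1}, {"tx": 0, "ty": 0, "tz": 0.003, "rx": 0, "ry": 0, "rz": 0, "gripper": 1}, {"tx": 0, "ty": 0, "tz": 0, "rx": 0, "ry": 0, "rz": 0, "gripper": 1}, {"tx": 0, "ty": 0, "tz": 0, "rx": 0, "ry": 0, "rz": 0, "gripper": 1}]}}

```text
time_s: 12.28
ee_pos: [529.2, 283.9, 67.5]
ee_rot: [-180.0, -0.0, 8.8]
force: [0.1, -0.6, 1.2]
gripper_width: 23.7
gripper_force: 24.9
```

```bash
python3 - <<'E'
from h import *
F=[]
for i in range(8):
    f=env.grab_frame('side'); F.append(env.state()['force'])
s=env.state(); print(s['time_s'],s['ee_pos'],np.mean(F,0),np.std(F,0))
E
```

```text
12.675 [529.18411998 283.87236606  67.37975929] [-0.4171882  -0.24788438  1.73073157] [0.56205175 0.39281626 0.34552376]
```

The contact reads about 3 N (1.7 N plus 1.5 N of probe weight), with the spring about 5 mm in. I'll hold a bit longer, then raise the probe and go above the red spot.

Emit:
{"op": "send_rows", "data": {"motion": [{"tx": 0, "ty": 0, "tz": 0, "rx": 0, "ry": 0, "rz": 0, "gripper": 1}, {"tx": 0, "ty": 0, "tz": 0, "rx": 0, "ry": 0, "rz": 0, "gripper": 1}, {"tx": 0, "ty": 0, "tz": 0, "rx": 0, "ry": 0, "rz": 0, "gripper": 1}, {"tx": 0, "ty": 0, "tz": 0, "rx": 0, "ry": 0, "rz": 0, "gripper": 1}, {"tx": 0, "ty": 0, "tz": 0, "rx": 0, "ry": 0, "rz": 0, "gripper": 1}, {"tx": 0, "ty": 0, "tz": -0.02, "rx": 0, "ry": 0, "rz": 0, "gripper": 1}, {"tx": 0, "ty": 0, "tz": -0.05, "rx": 0, "ry": 0, "rz": 0, "gripper": 1}, {"tx": 0, "ty": 0, "tz": -0.07, "rx": 0, "ry": 0, "rz": 0, "gripper": 1}, {"tx": 0, "ty": 0, "tz": -0.07, "rx": 0, "ry": 0, "rz": 0, "gripper": 1}, {"tx": 0, "ty": 0, "tz": -0.05, "rx": 0, "ry": 0, "rz": 0, "gripper": 1}, {"tx": 0, "ty": 0, "tz": -0.02, "rx": 0, "ry": 0, "rz": 0, "gripper": 1}]}}

```text
time_s: 14.05
ee_pos: [529.5, 284.1, 209.2]
ee_rot: [-179.9, -0.1, 8.8]
force: [-0.2, 0.1, -0.8]
gripper_width: 24.2
gripper_force: 24.9
```

Emit:
{"op": "send_rows", "data": {"motion": [{"tx": 0.005, "ty": 0.041, "tz": 0, "rx": 0, "ry": 0, "rz": 0, "gripper": 1}, {"tx": 0.0105, "ty": 0.082, "tz": 0, "rx": 0, "ry": 0, "rz": 0, "gripper": 1}, {"tx": 0.0105, "ty": 0.082, "tz": 0, "rx": 0, "ry": 0, "rz": 0, "gripper": 1}, {"tx": 0.0105, "ty": 0.082, "tz": 0, "rx": 0, "ry": 0, "rz": 0, "gripper": 1}, {"tx": 0.0105, "ty": 0.082, "tz": 0, "rx": 0, "ry": 0, "rz": 0, "gripper": 1}, {"tx": 0.0105, "ty": 0.082, "tz": 0, "rx": 0, "ry": 0, "rz": 0, "gripper": 1}, {"tx": 0.0105, "ty": 0.082, "tz": 0, "rx": 0, "ry": 0, "rz": 0, "gripper": 1}, {"tx": 0.0105, "ty": 0.082, "tz": 0, "rx": 0, "ry": 0, "rz": 0, "gripper": 1}, {"tx": 0.005, "ty": 0.041, "tz": 0, "rx": 0, "ry": 0, "rz": 0, "gripper": 1}, {"tx": 0, "ty": 0, "tz": 0, "rx": 0, "ry": 0, "rz": 0.093, "gripper": 1}, {"tx": 0, "ty": 0, "tz": 0, "rx": 0, "ry": 0.153, "rz": 0, "gripper": 1}, {"tx": 0, "ty": 0, "tz": 0, "rx": 0, "ry": 0.153, "rz": 0, "gripper": 1}]}}

```text
time_s: 15.55
ee_pos: [619.8, -33.9, 206.1]
ee_rot: [-180.0, -9.2, 6.0]
force: [-0.4, 0.1, -0.8]
gripper_width: 24.0
gripper_force: 24.9
```

Emit:
{"op": "send_rows", "data": {"motion": [{"tx": 0, "ty": 0, "tz": 0, "rx": 0, "ry": 0.153, "rz": 0, "gripper": 1}, {"tx": 0, "ty": 0, "tz": 0, "rx": 0, "ry": 0, "rz": 0, "gripper": 1}, {"tx": 0, "ty": 0, "tz": 0, "rx": 0, "ry": 0, "rz": 0, "gripper": 1}, {"tx": 0, "ty": 0, "tz": 0, "rx": 0, "ry": 0, "rz": 0, "gripper": 1}]}}

```text
time_s: 16.05
ee_pos: [621.1, -33.8, 207.2]
ee_rot: [-180.0, -13.7, 6.0]
force: [0.1, 0.1, -0.4]
gripper_width: 23.8
gripper_force: 24.9
```

```bash
cat > k.py <<'E'
from h import *
from scipy.spatial.transform import Rotation as Ro
import sys
f=grab('side'); g=grab('top'); s=env.state(); p=s['ee_pos']; print({k:np.round(s[k],2) for k in ('time_s','ee_pos','ee_rot','force','gripper_width','gripper_force')})
R=Ro.from_euler('xyz',s['ee_rot'],degrees=True).as_matrix(); z=R[:,2]
n=np.array([-np.sin(.24)*np.cos(.105),-np.sin(.24)*np.sin(.105),np.cos(.24)]); print('angle',np.arccos(-z@n))
red=np.array([644.5,-31,91.5]); A=p+60*z; B=p+[0,0,34]+94*z
for nm,t in (('A',A),('B',B)): print(nm,np.round(t,1),'pix',proj(f,t),proj(g,t),'to red in tool axes mm',np.round(R.T@(red-t),1))
print('collar A,B', proj(f,p+(60-46)*z), proj(f,p+[0,0,34]+(94-46)*z),'red pix',proj(f,red))
def c(f,u,v,w,h,W,H): return cv2.resize(f['frame'][v:v+h,u:u+w,::-1],(W,H),interpolation=cv2.INTER_CUBIC)
cv2.imwrite(sys.argv[1],cv2.convertScaleAbs(np.hstack([c(f,315,135,60,90,400,600),c(g,305,130,60,90,400,600)]),alpha=1.4))
E
python3 k.py pics/e.png
```

```text
{'time_s': np.float64(16.15), 'ee_pos': array([620.96, -33.84, 207.04]), 'ee_rot': array([-179.99,  -13.74,    5.99]), 'force': array([-0.15,  0.09, -1.33]), 'gripper_width': np.float64(23.73), 'gripper_force': np.float64(24.93)}
angle 0.0002467166648725794
A [635.1 -32.3 148.8] pix [344.10899485 170.40468611] [333.69612271 168.41227433] to red in tool axes mm [-4.4 -0.3 57.9]
B [643.2 -31.5 149.7] pix [346.63708068 169.66322475] [333.44754973 165.45738195] to red in tool axes mm [-12.5  -0.3  56.9]
collar A,B [340.6455991 156.6952516] [343.22100804 155.96291625] red pix [346.94646403 187.54314639]
```

View pics/e.png

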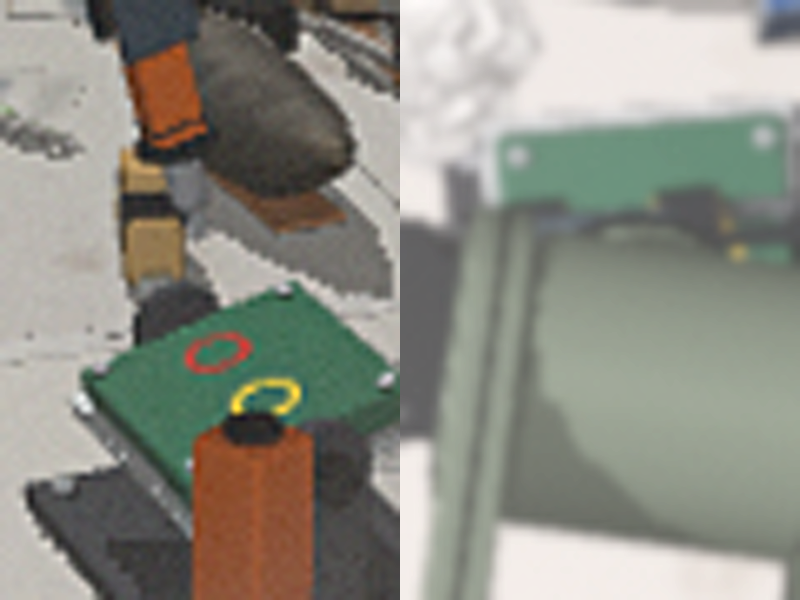

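The tip is seen at (344.1,169.9) against model A's (344.1,170.4), and the red ring is at (347.5,187.5). So the tip lies 60 mm along the tool's z axis, the tilt matches, and I need -4 mm in tool x and about 58 mm down. Approaching along the normal.

Emit:
{"op": "send_rows", "data": {"motion": [{"tx": -0.008, "ty": 0, "tz": 0.01, "rx": 0, "ry": 0, "rz": 0, "gripper": 1}, {"tx": 0, "ty": 0, "tz": 0.02, "rx": 0, "ry": 0, "rz": 0, "gripper": 1}, {"tx": 0, "ty": 0, "tz": 0.02, "rx": 0, "ry": 0, "rz": 0, "gripper": 1}, {"tx": 0, "ty": 0, "tz": 0.02, "rx": 0, "ry": 0, "rz": 0, "gripper": 1}, {"tx": 0, "ty": 0, "tz": 0.014, "rx": 0, "ry": 0, "rz": 0, "gripper": 1}, {"tx": 0, "ty": 0, "tz": 0.01, "rx": 0, "ry": 0, "rz": 0, "gripper": 1}, {"tx": 0, "ty": 0, "tz": 0.006, "rx": 0, "ry": 0, "rz": 0, "gripper": 1}, {"tx": 0, "ty": 0, "tz": 0, "rx": 0, "ry": 0, "rz": 0, "gripper": 1}, {"tx": 0, "ty": 0, "tz": 0, "rx": 0, "ry": 0, "rz": 0, "gripper": 1}]}}

```text
time_s: 17.27
ee_pos: [628.5, -33.1, 158.2]
ee_rot: [180.0, -13.8, 6.0]
force: [0.3, -1.0, -1.4]
gripper_width: 23.9
gripper_force: 24.9
```

```bash
sed -i 's/315,135,60,90,400,600/325,140,50,75,400,600/' k.py; python3 k.py pics/f.png; python3 - <<'E'
from h import *
F=[]
for i in range(5): env.grab_frame('side'); F.append(env.state()['force'])
print(np.mean(F,0))
E
```

```text
{'time_s': np.float64(17.38), 'ee_pos': array([628.5 , -33.13, 158.17]), 'ee_rot': array([180.  , -13.81,   5.97]), 'force': array([ 0.21, -0.38, -1.14]), 'gripper_width': np.float64(23.93), 'gripper_force': np.float64(24.93)}
angle 0.0009842644513417193
A [642.7 -31.6  99.9] pix [346.45936374 185.14461363] [333.11953731 168.45422404] to red in tool axes mm [-0.2 -0.5  8.6]
B [650.8 -30.8 100.9] pix [348.95555831 184.38908797] [332.88288052 165.60473677] to red in tool axes mm [-8.4 -0.5  7.6]
collar A,B [343.07408315 171.9117906 ] [345.61617092 171.16428388] red pix [346.94646403 187.54314639]
[ 0.0548301  -0.5381413  -1.26733129]
```

View pics/f.png

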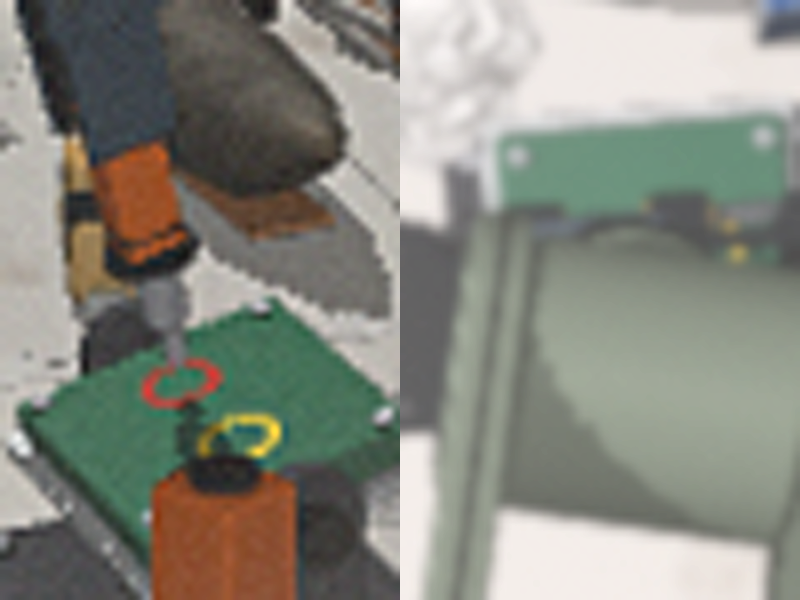

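The tip is at (346.7,185.2) and the ring centre at (347.3,187.5); the remaining 8.6 mm along the normal lands on the centre. I'll press in slowly.

Emit:
{"op": "send_rows", "data": {"motion": [{"tx": 0, "ty": 0, "tz": 0.005, "rx": 0, "ry": 0, "rz": 0, "gripper": 1}, {"tx": 0, "ty": 0, "tz": 0.005, "rx": 0, "ry": 0, "rz": 0, "gripper": 1}, {"tx": 0, "ty": 0, "tz": 0.005, "rx": 0, "ry": 0, "rz": 0, "gripper": 1}, {"tx": 0, "ty": 0, "tz": 0.004, "rx": 0, "ry": 0, "rz": 0, "gripper": 1}, {"tx": 0, "ty": 0, "tz": 0.003, "rx": 0, "ry": 0, "rz": 0, "gripper": 1}, {"tx": 0, "ty": 0, "tz": 0.003, "rx": 0, "ry": 0, "rz": 0, "gripper": 1}, {"tx": 0, "ty": 0, "tz": 0, "rx": 0, "ry": 0, "rz": 0, "gripper": 1}, {"tx": 0, "ty": 0, "tz": 0, "rx": 0, "ry": 0, "rz": 0, "gripper": 1}]}}

```text
time_s: 18.62
ee_pos: [631.3, -32.8, 145.8]
ee_rot: [180.0, -13.8, 6.0]
force: [-1.1, -0.1, 1.7]
gripper_width: 23.8
gripper_force: 24.9
```

```bash
cat > fm.py <<'E'
from h import *
F=[]
for i in range(10): f=env.grab_frame('side'); F.append(env.state()['force'])
s=env.state(); print(s['time_s'],s['ee_pos'],s['ee_rot'],np.mean(F,0),s['gripper_force'])
cv2.imwrite('pics/g.png',cv2.convertScaleAbs(cv2.resize(f['frame'][150:210,320:380,::-1],(600,600),interpolation=cv2.INTER_CUBIC),alpha=1.4))
E
python3 fm.py
```

```text
19.125 [631.35670757 -32.78910922 145.70513909] [-179.99715782  -13.77687562    5.9785971 ] [-0.96140233 -0.01453012  1.27358295] 24.93933230638504
```

View pics/g.png

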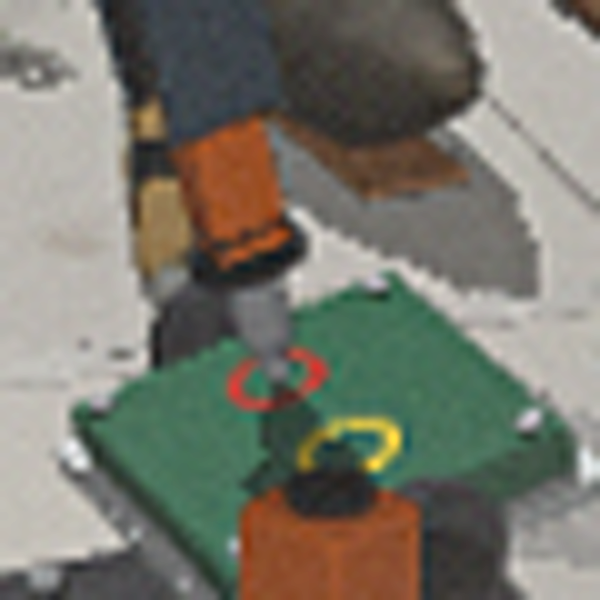

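The tip is at the centre of the red ring (ring centre about (278,378) in the crop). The contact force is about 2.7 N along the normal, which puts the spring about 5 mm in. Handing in.

```bash
python3 -c "
from workcell import env
print(env.job_done())"
```

```text
the job is handed in; nothing more can be done
None
```

I zeroed the probe on the steel disc and handed the job in with it still gripped and pressed square on the centre of the red ring at about 2.7 N, spring about 5 mm in (estimated from the wrist force); no verdict was returned.

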